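# Jack up the dust extractor and hold it

## Robot

A 6-joint arm with a two-finger parallel gripper is mounted at the origin on the work surface. World frame = base frame: x ahead of the robot, y to its left, z up, the work surface at z = 0. Lengths are in mm, angles in degrees, forces in N, time in s.
With the tool pointing down it reaches from about 325 to 775 mm from the base axis. Payload 5.5 kg.
Tool frame: the origin (TCP) lies at the very end of the fingers, on their centre line; the grasp point (between the pads) lies 19 mm behind it; z points along the fingers, y is the direction in which the jaws open and shut (so a half turn about z gives the same grasp; the last joint's range is limited). The gripper opens to 88 mm and grips with 3 to 60 N. Pads are 20 mm wide; open, the fingers measure 115 mm over their backs; the gripper's body (75 mm by 178 mm) begins 61 mm behind the grasp point.
Start: joints at [60.923, 5.22, 70.514, -0, 104.267, -3.249], TCP at [261.418, 540.071, 222.631] pointing down, gripper open.
Joint ranges: [-164.24, 164.24], [-49.07, 125.15], [9.68, 141.18], [-86.29, 266.29], [3.28, 154.24], [-151.56, 151.56]. Speed limits (degrees/s): [147.25, 147.25, 172.46, 180, 180, 180].

## Interface

Orientations are given as a 3x3 rotation matrix whose columns are the frame's x, y, z axes.
In Python, from workcell import manip gives the robot as it stands.
- The arm moves only by the tool jog_arm, never from a script. Its argument "motion" is a list of rows, each a list of 5 numbers: the shift along the world's x, y, z in cm, then the turn about the world's z in rad, then the closure, from 0 (fully open) to 1 (shut). A call has 1 to 5 rows; each row is the pose to reach, as a shift and turn from the pose commanded when the call began; what a row does not reach only later rows make up. A row lasts 1/12 s, in which the tool goes at most 41.7 mm and 7.16 degrees, less where a joint would pass 70% of its speed; a pose out of reach is approached as far as the arm can. A call with a gripper value outside its range is refused whole. The fingers move at their own pace and stop on an object; "grip_force" is the grip in N (left out, the last holds). Time passes only in rows, so rows that repeat a pose let the fingers close. It gives the time, the measured TCP pose, the force and the opening at its end, in the units of the state.
- manip.get_obs(): the state, without advancing time (a new reading comes with each control period).
- manip.snapshot(name): name is "scene" or "top"; returns a dict with "img" (480x640x3 uint8, blue, green, red), "fovy" (degrees; the focal length in pixels is half the picture's height over the tangent of half this angle, whatever the lens; pixels are square), "cx", "cy" (the principal point, pixels), "world_to_cam" (4x4, takes a point from world to camera coordinates). Camera axes: x right, y down, z forward; pixel columns grow to the right and rows downward; lengths in mm; the calibration is good to about 2 mm. A picture is of the moment at which its call begins. There is no depth.
- manip.sign_off(): hands the job in, once; it reports no verdict.
The state is a dict: "time_s": time; "joints": joint angles; "qd": joint speeds; "joint_efforts": joint torques, N m; "eef_pos": TCP position; "orientation": TCP orientation; "contact_force": force on the tool from outside, world axes, zero at the start; "moment": the same for the moment, N m; "opening": finger opening in mm.
Only numpy, scipy, OpenCV 4.12 (cv2) and the standard library are available. Lean on these libraries where they do the work, as an engineer would, in place of code of your own. Each camera call takes 0.05 s, during which the arm holds its last target. There are 200 camera calls.

## Task

The front foot of the white dust extractor on the dental lab bench is to be changed, so its front must be held up. First push its open filter drawer fully home, then set the blue lever jack on the bench with its red saddle centred under the red mark on the yellow lift tab, give the orange handle one full pump (all the way down and let it come right back up) to bed the saddle in, then push the handle all the way down again and finish while holding it down, with the jack alone carrying the raised front. Leave the plaster model, the red bite rim and the jar alone.

Things in the scene. Friction and masses are not known exactly. Their poses are not given: they have to be found in the camera images.
- extractor: Low white dust extractor, 220 deep (its x) x 320 wide (its y) x 112 mm high. It does not slide on the bench. Origin on the bench under the centre of its footprint; x points from its front to its back, so its front face, 110 mm from the origin, looks along its -x. The upper part is hinged along the rear bottom edge and rests on its front feet; 20 to 28 N (hidden) under the lift tab raises the front.
- chassis (a joint): tilt of the extractor's upper part about its rear bottom edge, rad: 0 = front standing on its feet, grows as the front is lifted (0.05 = lift tab about 13 mm up). The lift mark is 260 mm in front of the hinge.
- lift_mark (a point): the marked lift point, on the underside of the yellow tab straight below the red disc (22 mm diameter) painted on its top. The tab (60 wide, 70 mm long, 8 mm thick, underside 70 mm above the bench) sticks out of the extractor's front face, near the end of the front on the extractor's +y side; the mark is 40 mm out from the front face and centred across the tab, at (-150, +85) mm in the extractor's x, y. Free space below it down to the bench. Axes as the extractor's.
- drawer (a joint): opening of the filter drawer in m: 0 = fully home against its stop, grows as it comes out along the extractor's -x; starts 0.03 to 0.07. Slides with about 1 N; over the last 13 mm a sprung detent resists with about 4 N, then snaps it home from about 6 mm.
- drawer_pull (a point): centre of the outer face of the blue pull of the filter drawer: a solid block 60 wide, 22 high, standing 35 mm proud of the grey drawer front (150 x 60 mm, 12 mm thick, itself in front of the extractor's face). 67 mm above the bench. Axes as the extractor's; push along +x. When home, this face is 47 mm in front of the extractor's front face.
- jack_block (a point): centre, 35 mm above the bench when standing, of the jack's blue pump block, 50 long (x) x 44 wide (y), from 8 to 62 mm above the bench: grip it across its width. The loose jack weighs just under 1 kg and may be slid along the bench by the block. x points from the handle to the saddle, z up. The dark base plate is 238 x 80 x 8 mm, from 150 mm behind to 88 mm ahead of this point. The saddle axis is 65 mm ahead of it, the handle's pivot 30 mm behind it and 52 mm above the bench.
- saddle_top (a point): centre of the top of the jack's red round saddle, 36 mm diameter, on the ram; 60 mm above the bench at rest, rises straight up by up to 24 mm as the handle goes down (57 mm per rad). Axes as the jack's.
- jack_lever (a joint): jack handle angle pressed down, rad: 0 = handle up, rising 0.42 rad rearward from its pivot (sprung back to here); 0.42 = level, fully down at its stop. While the handle is down the saddle is up; it sinks as soon as the handle is let up. Holding it down under the load takes about 11 to 15 N on the orange grip.
- lever_pad (a point): centre of the top face of the orange grip of the jack handle (50 long, 32 wide, 14 mm thick), 125 mm from the pivot along the handle: push down here. At rest 109 mm above the bench, fully down 59 mm.
- model_mid (a point): centre of the plaster tooth model, 68 mm diameter, 33 mm high: leave alone.
- rim_mid (a point): centre of the red horseshoe bite rim, about 74 mm across, 18 mm high: leave alone.
- jar_mid (a point): centre of the small jar with blue cap, 52 mm diameter, 55 mm high: leave alone.

How it is judged (in metres and radians):
On the way, in this order (a step that is already met when the one before it is completed fails the run):
1. the filter drawer is pushed fully home (within 3 mm) (value of joint drawer below 0.003 m), for 0.2 s.
2. the jack stands with its saddle centre within 15 mm of the lift mark, handle up (horizontal distance between saddle_top and lift_mark below 0.015 m and value of joint drawer below 0.003 m and value of joint jack_lever below 0.06 rad and value of joint chassis below 0.01 rad and angle between jack_block's own z axis and vertical below 0.05 rad and height (world z) of jack_block below 0.04 m), for 0.2 s.
3. first pump: the handle goes down and the saddle lifts the front (horizontal distance between saddle_top and lift_mark below 0.015 m and value of joint jack_lever above 0.36 rad and value of joint chassis above 0.034 rad and contact force between jack_saddle and chassis above 6 N), for 0.1 s.
4. the handle comes back up (value of joint jack_lever below 0.06 rad), for 0.1 s.
At the end, for the whole second after the job is handed in: Robot pressing the handle (over 2 N) and keeping it down (over 0.36 rad); saddle within 15 mm of the mark in plan, carrying over 6 N; front tilted over 0.034 rad (about 9 mm at the tab) and still; robot not touching the extractor; jack flat; drawer home within 3 mm (all of step 3 and value of joint drawer below 0.003 m and angle between jack_block's own z axis and vertical below 0.05 rad and contact force between any of the fingers, the arm and jack_lever above 2 N and contact force between each of the fingers, the arm and chassis below 1 N and velocity of joint chassis below 0.05 rad/s); the arm keeps its last pose, push and grip.
It fails at once if the plaster model is disturbed (moved over 30 mm) (distance of model_mid from where it was at the start of the episode above 0.03 m).
It fails at once if the bite rim is disturbed (moved over 30 mm) (distance of rim_mid from where it was at the start of the episode above 0.03 m).
It fails at once if the jar is disturbed (moved over 30 mm) (distance of jar_mid from where it was at the start of the episode above 0.03 m).
It also fails if it takes over 72 s, if anything falls off the work surface, if the arm or the gripper's body presses on something with over 40 N, if the wrist force passes 120 N, or if a joint passes its speed limit or range.

## Working session

There is one attempt and no reset: what is moved stays moved. The work goes in short steps, Python scripts to look and compute and a tool call to move; the robot and the scene stay as the last step left them, time stands still between calls to the robot, and variables do not carry over. Pictures are saved under pics/ and viewed, about 8 in all and at most 12, crops included, and the job is handed in when it is done.

Besides the shell and the picture viewer there is one more tool, called after "Emit:" as name(argument=value, ...), one argument or row to a line, values as JSON. jog_arm: Moves the arm, as the interface text tells. Its arguments: {"type":"object","properties":{"motion":{"type":"array"},"grip_force":{"type":"number"}},"required":["motion"]}

```bash
mkdir -p pics; cat > h.py <<'E'
import numpy as np, cv2
from workcell import manip
def snap(name,fn=None):
    s=manip.snapshot(name)
    if fn: cv2.imwrite('pics/'+fn,s['img'])
    return s
def cam(s):
    f=240/np.tan(np.radians(s['fovy'])/2)
    return f,np.array(s['world_to_cam'])
def p2w(s,u,v,z):
    f,T=cam(s); R=T[:3,:3]; c=-R.T@T[:3,3]
    d=R.T@np.array([(u-s['cx'])/f,(v-s['cy'])/f,1.])
    return c+d*(z-c[2])/d[2]
def w2p(s,p):
    f,T=cam(s); q=T[:3,:3]@np.asarray(p,float)+T[:3,3]
    return s['cx']+f*q[0]/q[2], s['cy']+f*q[1]/q[2]
def blobs(s,lo,hi,mn=30):
    m=cv2.inRange(cv2.cvtColor(s['img'],cv2.COLOR_BGR2HSV),lo,hi)
    n,l,st,c=cv2.connectedComponentsWithStats(m)
    return [(st[i].tolist(),c[i].round(1).tolist()) for i in range(1,n) if st[i][4]>=mn]
E
python3 - <<'E'
from h import *
import pickle
for n in('top','scene'):
    s=snap(n,n+'0.png'); pickle.dump(s,open(n+'0.pkl','wb'))
    f,T=cam(s); print(n,f,s['cx'],s['cy'],(-T[:3,:3].T@T[:3,3]).round(),T[:3,:3].round(2).tolist())
    for k,lo,hi in(('red',(0,120,80),(6,255,255)),('red2',(172,120,80),(180,255,255)),('or',(8,150,100),(20,255,255)),('yel',(21,120,100),(35,255,255)),('blue',(95,120,50),(125,255,255))): print(k,blobs(s,lo,hi))
o=manip.get_obs(); print(o['orientation'],o['opening'],o['time_s'])
E
```

```text
top 601.2544106973926 323.37776857769796 246.00782371160983 [ 399.  -37. 1523.] [[0.02, -1.0, 0.0], [-0.99, -0.02, -0.13], [0.13, -0.0, -0.99]]
red [([322, 141, 11, 7, 58], [326.7, 144.2]), ([393, 179, 25, 27, 290], [402.7, 194.0]), ([253, 276, 7, 7, 39], [256.0, 279.4]), ([373, 277, 14, 15, 161], [379.3, 283.5]), ([26, 384, 7, 9, 36], [29.2, 388.1]), ([584, 460, 18, 13, 34], [592.5, 466.2])]
red2 []
or [([252, 275, 9, 10, 34], [255.9, 279.5]), ([456, 300, 23, 16, 263], [467.1, 307.6])]
yel [([238, 265, 33, 29, 668], [253.7, 279.4])]
blue [([310, 127, 7, 10, 50], [312.7, 131.9]), ([355, 172, 18, 18, 248], [363.6, 180.5]), ([280, 208, 18, 27, 344], [288.5, 221.2]), ([383, 281, 34, 22, 489], [401.7, 291.0]), ([544, 430, 38, 36, 804], [560.5, 444.9]), ([577, 443, 9, 6, 32], [581.4, 445.8]), ([577, 451, 9, 7, 43], [581.9, 453.2])]
scene 470.1755889879204 320.67567287942126 235.2004210284 [1109.  266.  814.] [[-0.48, 0.88, 0.01], [0.67, 0.38, -0.64], [-0.57, -0.3, -0.77]]
red [([208, 22, 7, 29, 61], [211.4, 35.8]), ([266, 191, 16, 13, 160], [274.0, 197.0]), ([394, 239, 10, 7, 46], [398.3, 242.2]), ([172, 258, 31, 30, 453], [188.8, 273.4]), ([222, 362, 19, 14, 167], [231.0, 368.9])]
red2 []
or [([203, 128, 22, 21, 254], [213.2, 138.1]), ([378, 245, 27, 16, 61], [391.6, 253.2])]
yel [([379, 227, 41, 32, 594], [399.0, 243.2])]
blue [([547, 0, 93, 135, 8715], [604.2, 67.9]), ([204, 51, 27, 38, 686], [218.1, 68.7]), ([242, 173, 27, 33, 362], [253.7, 185.0]), ([260, 190, 10, 22, 81], [264.5, 202.1]), ([317, 267, 28, 29, 390], [329.5, 280.6]), ([208, 280, 25, 23, 448], [220.2, 291.2]), ([230, 386, 16, 18, 173], [237.5, 394.5])]
[[-9.00069864e-01  4.35744824e-01 -8.29435157e-04]
 [ 4.35745605e-01  9.00068575e-01 -1.52551605e-03]
 [ 8.18127961e-05 -1.73449375e-03 -9.99998492e-01]] 88.22213099312702 0.1
```

View pics/top0.png

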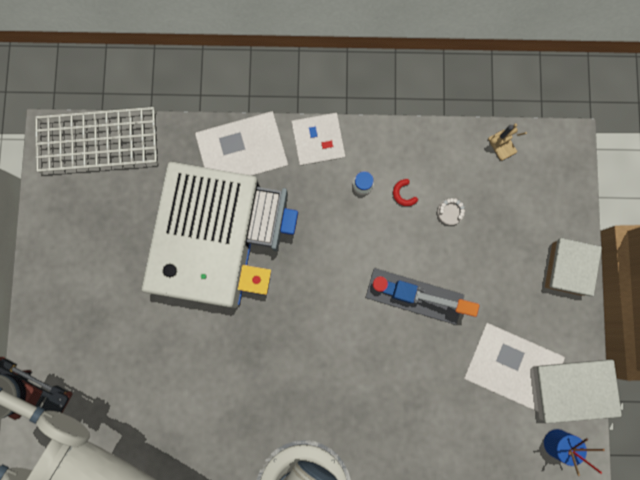

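View pics/scene0.png

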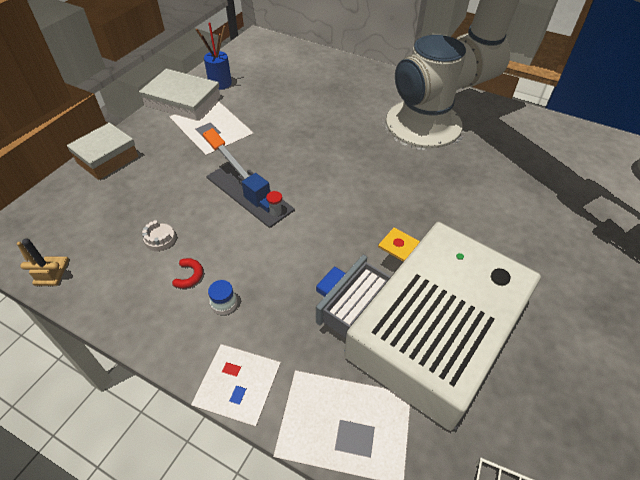

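The top picture shows the extractor at left with its front facing right. The pull is at about (288,221), the tab mark at (256,279), the jack saddle at (379,283), the block at (402,291) and the grip at (467,308). The jar, rim and model lie at (363,183), (404,193) and (451,212).

```bash
python3 - <<'E'
from h import *
import pickle
t=pickle.load(open('top0.pkl','rb')); s=pickle.load(open('scene0.pkl','rb'))
def two(a,b,z):print(p2w(t,*a,z).round(1)[:2],p2w(s,*b,z).round(1)[:2])
print('mark');two((256,279.4),(398.3,242.2),78)
print('saddle');two((379.3,283.5),(274,196),60)
print('grip');two((467.1,307.6),(213.2,138.1),107)
print('cap');two((363.6,180.5),(220.2,291.2),55)
print('rim');two((405,193),(188.8,273.4),15)
print('model');two((451,212),(158,235),30)
m=p2w(t,256,279.4,78);sd=p2w(t,379.3,283.5,60);g=p2w(t,467.1,307.6,107)
d=(sd-g)[:2];print('jack yaw',np.degrees(np.arctan2(d[1],d[0])),np.hypot(*d),'expect',65+30+125*np.cos(.42))
# extractor top corners -> min area rect
hsv=cv2.cvtColor(t['img'],cv2.COLOR_BGR2HSV)
mk=cv2.inRange(hsv,(0,0,165),(180,60,255));mk[:, :140]=0;mk[:,262:]=0;mk[:160]=0;mk[312:]=0
mk=cv2.morphologyEx(mk,cv2.MORPH_CLOSE,np.ones((9,9)))
n,l,st,c=cv2.connectedComponentsWithStats(mk);i=1+st[1:,4].argmax()
pts=np.argwhere(l==i)[:,::-1]
w=np.array([p2w(t,u,v,112)[:2] for u,v in cv2.convexHull(pts.astype(np.int32))[:,0]],np.float32)
r=cv2.minAreaRect(w);print('rect',r, cv2.boxPoints(r).round())
# yaw from yellow tab
y=cv2.inRange(hsv,(15,100,80),(35,255,255)); y[:, :230]=0;y[:,275:]=0
w=np.array([p2w(t,u,v,78)[:2] for v,u in np.argwhere(y)],np.float32);r=cv2.minAreaRect(w);print('tab',r)
a=p2w(t,256,279.4,78)
b=blobs(t,(95,120,50),(125,255,255));print('pull top edges',[p2w(t,u,v,78).round()[:2] for u,v in((298,209),(295,236),(284,207),(280,233))])
E
```

```text
mark
[501.1 121.9] [503.5 122.1]
saddle
[ 497.3 -176.5] [ 501.5 -177.4]
grip
[ 440.9 -378.2] [ 447.7 -377.8]
cap
[ 754.3 -136.7] [ 763.5 -132.8]
rim
[ 733.1 -245.6] [ 741.5 -236.5]
model
[ 682.7 -359.6] [ 700.7 -349.8]
jack yaw 74.38756780628528 209.4920233808735 expect 209.13611753903854
rect ((625.26708984375, 233.1133270263672), (254.996826171875, 355.51727294921875), 81.2103271484375) [[430. 134.]
 [781.  80.]
 [820. 332.]
 [469. 386.]]
tab ((500.8077087402344, 126.8270263671875), (72.58027648925781, 63.20112991333008), 81.3122329711914)
pull top edges [array([675.,  25.]), array([608.,  30.]), array([679.,  59.]), array([615.,  67.])]
```

```bash
python3 - <<'E'
import cv2
a=cv2.imread('pics/top0.png')
c=cv2.resize(a[190:320,230:330],None,fx=5.9,fy=4.6,interpolation=cv2.INTER_CUBIC)[:, :]
c=cv2.resize(a[200:300,230:330],None,fx=6,fy=6,interpolation=cv2.INTER_CUBIC)
cv2.imwrite('pics/crop1.png',c)
E
```

```text
(no output)
```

View pics/crop1.png

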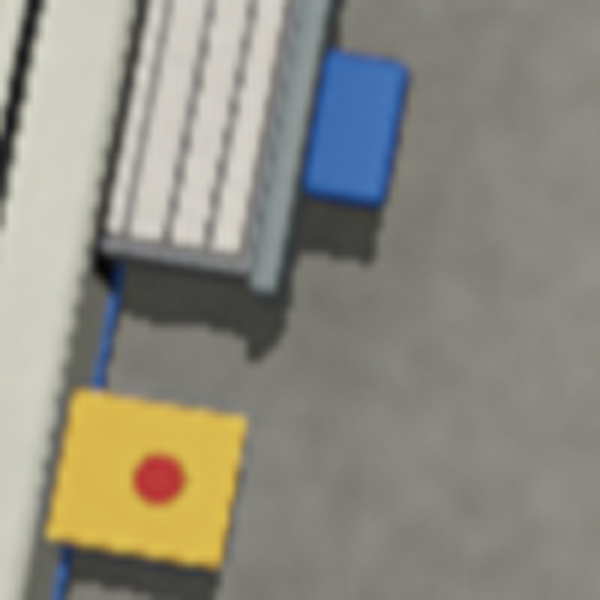

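The crop shows the pull's outer edge at about px (296,222) and a tab yaw of about 81°. That puts the drawer about 65 mm open. I'll go in front of the pull with closed fingers.

Emit:
jog_arm(
  motion=[
    [1.9,-2.8,0,-0.085,1],
    [3.7,-5.6,0,-0.17,1],
    [5.6,-8.3,0,-0.255,1],
    [7.5,-11.1,0,-0.34,1],
    [9.3,-13.9,0,-0.42,1],
  ],
  grip_force=20,
)

```text
time_s: 0.52
eef_pos: [354.9, 399.6, 222.0]
orientation: [[-0.641, 0.767, -0.001], [0.767, 0.641, -0.001], [-0.0, -0.001, -1.0]]
contact_force: [1.2, -0.2, 0.9]
opening: 58.0
```

Emit:
jog_arm(
  motion=[
    [1.9,-2.8,0,-0.085,1],
    [3.7,-5.6,0,-0.17,1],
    [5.6,-8.3,0,-0.255,1],
    [7.5,-11.1,0,-0.34,1],
    [9.3,-13.9,0,-0.42,1],
  ],
)

```text
time_s: 0.93
eef_pos: [448.0, 260.5, 222.2]
orientation: [[-0.272, 0.962, -0.0], [0.962, 0.272, -0.0], [-0.0, -0.001, -1.0]]
contact_force: [0.6, 1.5, -0.1]
opening: 24.2
```

Emit:
jog_arm(
  motion=[
    [1.9,-2.8,0,-0.085,1],
    [3.7,-5.6,0,-0.17,1],
    [5.6,-8.3,0,-0.255,1],
    [7.5,-11.1,0,-0.34,1],
    [9.3,-13.9,0,-0.42,1],
  ],
)

```text
time_s: 1.35
eef_pos: [541.0, 121.5, 222.1]
orientation: [[0.144, 0.99, -0.001], [0.99, -0.144, -0.0], [-0.0, -0.001, -1.0]]
contact_force: [0.3, -0.7, -0.1]
opening: 0.2
```

Emit:
jog_arm(
  motion=[
    [1.9,-2.8,0,0,1],
    [3.7,-5.6,0,0,1],
    [5.6,-8.3,0,0,1],
    [7.5,-11.1,0,0,1],
    [9.4,-14,0,0,1],
  ],
)

```text
time_s: 1.77
eef_pos: [635.0, -18.3, 222.0]
orientation: [[0.139, 0.99, -0.001], [0.99, -0.139, 0.0], [0.0, -0.001, -1.0]]
contact_force: [-0.2, 0.2, -0.0]
opening: 0.2
```

Emit:
jog_arm(
  motion=[
    [0,0,-3.2,0,1],
    [0,0,-6.4,0,1],
    [0,0,-9.6,0,1],
    [0,0,-12.8,0,1],
    [0,0,-16.2,0,1],
  ],
)

```text
time_s: 2.18
eef_pos: [634.2, -17.1, 58.9]
orientation: [[0.14, 0.99, -0.0], [0.99, -0.14, 0.0], [0.0, -0.0, -1.0]]
contact_force: [0.4, -0.2, -0.3]
opening: 0.8
```

Emit:
jog_arm(
  motion=[
    [0.15,1,0,0,1],
    [0.3,2,0,0,1],
    [0.45,3,0,0,1],
    [0.6,4,0,0,1],
    [0.75,5,0,0,1],
  ],
)

```text
time_s: 2.6
eef_pos: [643.6, 34.3, 63.9]
orientation: [[0.139, 0.99, 0.005], [0.99, -0.139, -0.001], [0.0, 0.005, -1.0]]
contact_force: [0.4, -1.2, 1.2]
opening: 0.6
```

Emit:
jog_arm(
  motion=[
    [0.1,0.7,-0.2,0,1],
    [0.2,1.4,-0.3,0,1],
    [0.3,2.1,-0.3,0,1],
    [0.4,2.8,-0.3,0,1],
    [0.5,3.5,-0.3,0,1],
  ],
)

```text
time_s: 3.02
eef_pos: [647.1, 68.5, 57.8]
orientation: [[0.14, 0.99, 0.0], [0.99, -0.14, -0.0], [-0.0, 0.0, -1.0]]
contact_force: [-0.5, -5.4, 3.7]
opening: 0.3
```

Emit:
jog_arm(
  motion=[
    [0.05,0.3,0,0,1],
    [0.1,0.6,0,0,1],
    [0.13,0.9,0,0,1],
    [0.16,1.1,0,0,1],
    [0.2,1.3,0,0,1],
  ],
)

```text
time_s: 3.43
eef_pos: [649.0, 80.6, 57.8]
orientation: [[0.14, 0.99, -0.0], [0.99, -0.14, -0.001], [-0.001, 0.0, -1.0]]
contact_force: [-2.1, -13.4, 4.1]
opening: 0.4
```

Emit:
jog_arm(
  motion=[
    [0.02,0.15,0,0,1],
    [0.05,0.3,0,0,1],
    [0.05,0.3,0,0,1],
    [0.05,0.3,0,0,1],
  ],
)

```text
time_s: 3.77
eef_pos: [649.0, 80.6, 57.8]
orientation: [[0.142, 0.99, -0.002], [0.99, -0.142, -0.006], [-0.006, -0.001, -1.0]]
contact_force: [-3.7, -12.6, 4.0]
opening: 0.4
```

Emit:
jog_arm(
  motion=[
    [-0.3,-2,0,0,1],
    [-0.6,-4.5,0,0,1],
    [-1.1,-8,0,0,0.3],
    [-1.6,-11,3,0,0],
    [-2.1,-12,7,0,0],
  ],
)

```text
time_s: 4.18
eef_pos: [625.4, -38.3, 121.6]
orientation: [[0.142, 0.99, -0.011], [0.99, -0.142, 0.001], [-0.001, -0.011, -1.0]]
contact_force: [1.1, 0.3, -0.2]
opening: 16.9
```

```bash
python3 - <<'E'
from h import *
import pickle
t=snap('top');s=snap('scene');pickle.dump((t,s),open('s1.pkl','wb'))
cv2.imwrite('pics/c2.png',np.hstack([cv2.resize(t['img'][180:300,220:320],(400,480)),cv2.resize(s['img'][180:340,300:434],(400,480))]))
o=manip.get_obs();print(o['eef_pos'],o['contact_force'])
E
```

```text
[630.94733137 -37.70013645 134.73448474] [0.06910993 0.52687771 1.07560119]
```

View pics/c2.png

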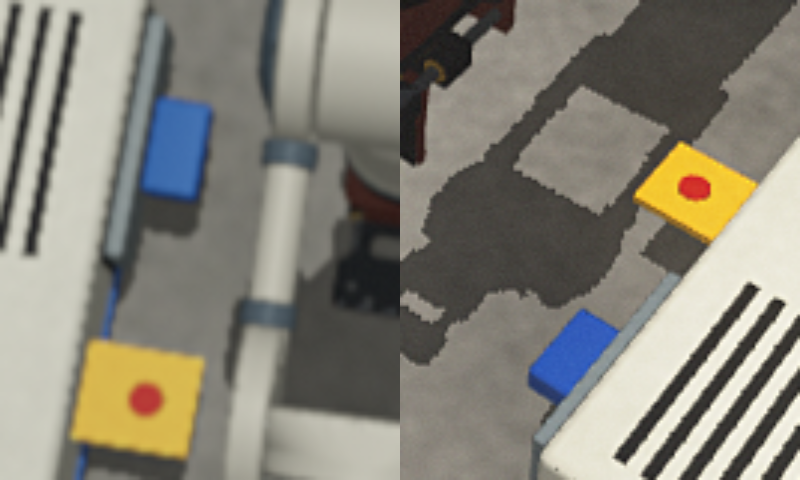

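The drawer front is flush with the face, so it is home. Next is the move above the jack block, estimated at (481,-240).

Emit:
jog_arm(
  motion=[
    [-2.4,-3.4,0,-0.1,0],
    [-4.8,-6.8,0,-0.13,0],
    [-7.2,-10.2,0,-0.13,0],
    [-9.6,-13.6,0,-0.13,0],
    [-12,-17,0,-0.13,0],
  ],
)

```text
time_s: 4.7
eef_pos: [507.6, -205.9, 126.5]
orientation: [[0.265, 0.964, 0.001], [0.964, -0.265, 0.001], [0.001, 0.0, -1.0]]
contact_force: [-0.5, -1.1, -0.3]
opening: 58.4
```

Emit:
jog_arm(
  motion=[
    [-1.5,-2,0,0,0],
    [-2.6,-3.2,0,0,0],
    [-2.6,-3.2,0,0,0],
    [-2.6,-3.2,0,0,0],
  ],
)

```text
time_s: 5.03
eef_pos: [482.6, -237.5, 126.7]
orientation: [[0.268, 0.963, 0.001], [0.963, -0.268, 0.001], [0.001, 0.0, -1.0]]
contact_force: [0.0, 0.4, 0.0]
opening: 84.9
```

```bash
python3 - <<'E'
from h import *
t=snap('top');s=snap('scene')
cv2.imwrite('pics/c3.png',np.hstack([cv2.resize(t['img'][230:350,350:450],(400,480)),cv2.resize(s['img'][100:260,180:314],(400,480))]))
o=manip.get_obs();print(o['eef_pos'],o['orientation'].round(3) if hasattr(o['orientation'],'round') else o['orientation'],o['contact_force'])
for s0 in (t,s): print(blobs(s0,(0,120,80),(6,255,255)))
E
```

```text
[ 483.24498064 -236.63423586  126.70695197] [[ 0.266  0.964  0.   ]
 [ 0.964 -0.266  0.001]
 [ 0.001  0.    -1.   ]] [ 0.05798605  0.42175312 -0.23551555]
[([322, 141, 11, 7, 58], [326.7, 144.2]), ([393, 179, 25, 27, 290], [402.7, 194.0]), ([253, 276, 7, 7, 39], [256.0, 279.4]), ([373, 277, 14, 15, 164], [379.4, 283.5]), ([584, 460, 18, 13, 33], [592.7, 466.3])]
[([208, 22, 7, 30, 65], [211.5, 36.2]), ([267, 191, 15, 13, 164], [273.9, 197.0]), ([394, 239, 10, 7, 46], [398.2, 242.2]), ([172, 258, 31, 30, 467], [189.0, 273.4]), ([222, 362, 19, 14, 166], [231.0, 368.8])]
```

View pics/c3.png

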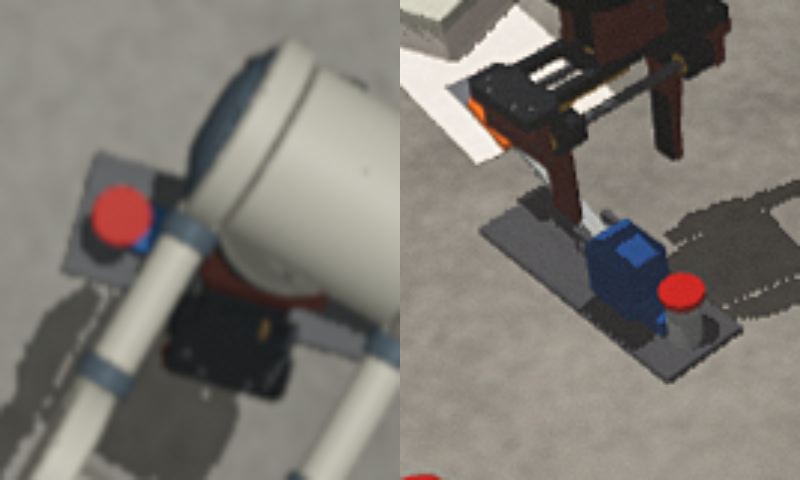

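Emit:
jog_arm(
  motion=[
    [0,-0.2,-2.5,0,0],
    [0,-0.2,-5,0,0],
    [0,-0.2,-7.5,0,0],
    [0,-0.2,-9.5,0,0],
    [0,-0.2,-10.6,0,0],
  ],
)

```text
time_s: 5.55
eef_pos: [482.1, -237.5, 17.6]
orientation: [[0.265, 0.964, -0.003], [0.964, -0.265, 0.003], [0.002, -0.004, -1.0]]
contact_force: [-0.7, 0.7, -1.0]
opening: 87.9
```

Emit:
jog_arm(
  motion=[
    [0,0,0,0,0.3],
    [0,0,0,0,0.5],
    [0,0,0,0,0.7],
    [0,0,0,0,0.7],
    [0,0,0,0,0.7],
  ],
  grip_force=25,
)

```text
time_s: 5.97
eef_pos: [483.4, -240.1, 22.6]
orientation: [[0.267, 0.964, 0.002], [0.964, -0.267, -0.001], [-0.001, 0.003, -1.0]]
contact_force: [0.1, -0.4, -0.5]
opening: 57.9
```

```bash
python3 - <<'E'
from h import *
t=snap('top');s=snap('scene')
o=manip.get_obs();print(o['eef_pos'],o['orientation'],o['contact_force'],o['opening'])
print(p2w(t,256,279.4,78),p2w(s,398.2,242.2,78))
for s0 in (t,s):
  for b,c in blobs(s0,(0,120,80),(6,255,255)): print(c,p2w(s0,*c,60).round(1))
E
```

```text
[ 483.04654466 -240.04493123   21.98809254] [[ 2.66807802e-01  9.63748506e-01  1.55384196e-03]
 [ 9.63749667e-01 -2.66806728e-01 -8.65538308e-04]
 [-4.19585762e-04  1.72844705e-03 -9.99998418e-01]] [-0.3918304   0.62893978 -0.38179067] 49.87775978424118
[501.09002011 121.94781269  78.        ] [503.64510855 121.91450785  78.        ]
[326.7, 144.2] [844.6 -43.   60. ]
[402.7, 194.0] [ 720.4 -233.6   60. ]
[256.0, 279.4] [502.4 123.9  60. ]
[379.5, 283.4] [ 497.5 -176.9   60. ]
[592.5, 466.2] [  76.5 -678.6   60. ]
[273.9, 197.0] [ 504.3 -175.9   60. ]
[398.4, 242.3] [488.9 118.9  60. ]
[189.0, 273.4] [ 762.  -207.9   60. ]
[231.0, 368.9] [882.7 -20.9  60. ]
```

Emit:
jog_arm(
  motion=[
    [0,0,0,0,0.75],
    [0,0,0,0,0.75],
    [0,0,0,0,0.75],
    [0,0,0,0,0.75],
  ],
  grip_force=40,
)

```text
time_s: 6.4
eef_pos: [482.7, -239.9, 21.6]
orientation: [[0.267, 0.964, 0.001], [0.964, -0.267, -0.0], [-0.0, 0.001, -1.0]]
contact_force: [-0.6, -0.3, 4.5]
opening: 43.6
```

Emit:
jog_arm(
  motion=[
    [0,0.5,0,0,0.75],
    [0,1.5,0,0,0.75],
    [0,3,0,0,0.75],
    [0,4.5,0,0,0.75],
    [0,6,0,0,0.75],
  ],
)

```text
time_s: 6.82
eef_pos: [482.9, -181.4, 21.6]
orientation: [[0.268, 0.963, 0.002], [0.963, -0.268, -0.004], [-0.004, 0.003, -1.0]]
contact_force: [0.9, -8.9, 2.9]
opening: 43.6
```

```bash
python3 - <<'E'
from h import *
t=snap('top');s=snap('scene')
o=manip.get_obs();print(o['eef_pos'],o['orientation'],o['contact_force'],o['opening'])
for s0 in (t,s):
  for b,c in blobs(s0,(0,120,80),(6,255,255)): print(c,p2w(s0,*c,60).round(1))
E
```

```text
[ 482.89463954 -178.41863938   21.57527344] [[ 2.65330604e-01  9.64156906e-01  1.06335673e-03]
 [ 9.64157320e-01 -2.65331055e-01  3.05499445e-04]
 [ 5.76690961e-04  9.44184818e-04 -9.99999388e-01]] [-0.0478324   4.94208054  5.03629136] 43.61927012464711
[326.6, 144.1] [844.9 -42.8  60. ]
[402.7, 194.0] [ 720.4 -233.6   60. ]
[256.0, 279.4] [502.4 123.9  60. ]
[354.3, 282.7] [ 498.2 -115.6   60. ]
[592.5, 466.2] [  76.5 -678.6   60. ]
[211.5, 36.2] [ -11.1 -741.2   60. ]
[297.6, 206.6] [ 503.7 -114.6   60. ]
[398.4, 242.3] [488.9 118.9  60. ]
[189.0, 273.4] [ 762.  -207.9   60. ]
[231.0, 368.9] [882.7 -20.9  60. ]
```

Emit:
jog_arm(
  motion=[
    [0,1,0,0,0.75],
    [0,2.5,0,0,0.75],
    [0,4.5,0,0,0.75],
    [0,6.5,0,0,0.75],
    [0,8.5,0,0,0.75],
  ],
)

```text
time_s: 7.33
eef_pos: [483.0, -96.3, 21.6]
orientation: [[0.268, 0.963, 0.002], [0.963, -0.268, -0.004], [-0.004, 0.003, -1.0]]
contact_force: [0.2, -10.1, 4.8]
opening: 44.0
```

Emit:
jog_arm(
  motion=[
    [0,2,0,0,0.75],
    [0,4,0,0,0.75],
    [0,6,0,0,0.75],
    [0,8,0,0,0.75],
    [0,10,0,0,0.75],
  ],
)

```text
time_s: 7.75
eef_pos: [483.1, 3.9, 21.6]
orientation: [[0.268, 0.963, 0.002], [0.963, -0.268, -0.004], [-0.003, 0.003, -1.0]]
contact_force: [-0.5, -9.5, 4.2]
opening: 43.6
```

Emit:
jog_arm(
  motion=[
    [0.1,1.5,0,0,0.75],
    [0.2,3,0,0,0.75],
    [0.2,4.2,0,0,0.75],
    [0.2,5,0,0,0.75],
    [0.2,5.1,0,0,0.75],
  ],
)

```text
time_s: 8.17
eef_pos: [485.1, 55.5, 21.6]
orientation: [[0.266, 0.964, 0.001], [0.964, -0.266, -0.003], [-0.003, 0.002, -1.0]]
contact_force: [0.0, -7.9, 5.2]
opening: 44.3
```

Emit:
jog_arm(
  motion=[
    [0,0,0,0,0.75],
    [0,0,0,0,0.75],
  ],
)

```text
time_s: 8.33
eef_pos: [485.1, 55.5, 21.6]
orientation: [[0.266, 0.964, 0.001], [0.964, -0.266, -0.002], [-0.001, 0.002, -1.0]]
contact_force: [1.6, -3.3, 4.7]
opening: 44.2
```

```bash
python3 - <<'E'
from h import *
t=snap('top');s=snap('scene')
o=manip.get_obs();print(o['eef_pos'],o['orientation'],o['contact_force'],o['opening'])
e=o['eef_pos'];x=np.array(o['orientation'])[:,0];print('saddle pred',np.array(e)+65*x)
cv2.imwrite('pics/c4.png',np.hstack([cv2.resize(t['img'][220:340,220:320],(400,480)),cv2.resize(s['img'][170:330,300:434],(400,480))]))
E
```

```text
[485.13698524  55.52708568  21.58856875] [[ 2.66484442e-01  9.63838171e-01  1.42222442e-03]
 [ 9.63838733e-01 -2.66482534e-01 -1.39840660e-03]
 [-9.68839697e-04  1.74344858e-03 -9.99998011e-01]] [ 1.05645251 -2.49202029  5.34804692] 43.65081246396595
saddle pred [502.45847397 118.17660334  21.52559417]
```

View pics/c4.png

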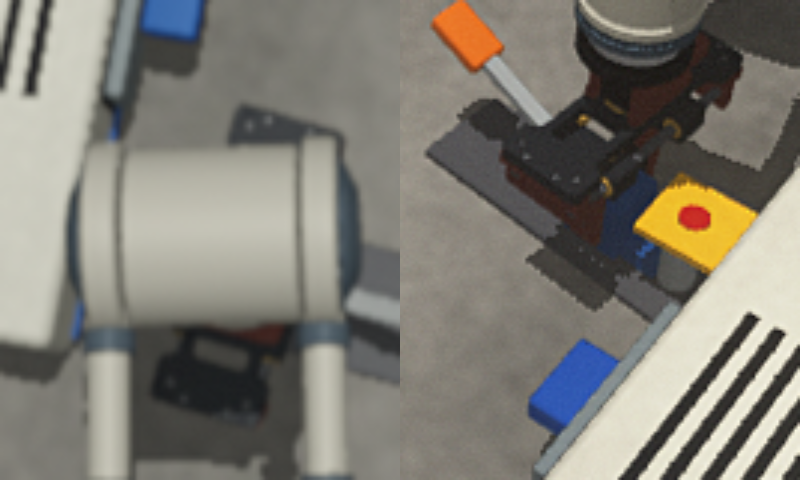

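Predicted saddle at (502,118) against the mark at (502,122): nudge +4 mm, release, and move over the grip.

Emit:
jog_arm(
  motion=[
    [0,0.2,0,0,0.75],
    [0,0.4,0,0,0.75],
    [0,0.4,0,0,0.75],
    [0,0.4,0,0,0.75],
  ],
)

```text
time_s: 8.77
eef_pos: [485.1, 58.3, 21.6]
orientation: [[0.267, 0.964, 0.001], [0.964, -0.267, -0.003], [-0.003, 0.002, -1.0]]
contact_force: [-0.7, -9.6, 6.2]
opening: 43.8
```

Emit:
jog_arm(
  motion=[
    [0,0,0,0,0.4],
    [0,0,0,0,0.1],
    [0,0,0,0,0],
    [0,0,0,0,0],
    [0,0,0,0,0],
  ],
)

```text
time_s: 9.18
eef_pos: [484.3, 60.5, 20.5]
orientation: [[0.266, 0.964, -0.001], [0.964, -0.266, 0.0], [0.0, -0.001, -1.0]]
contact_force: [-0.3, -0.4, 0.6]
opening: 73.8
```

Emit:
jog_arm(
  motion=[
    [0,0,2,0,0],
    [0,0,5,0,0],
    [0,0,8,0,0],
    [0,0,11,0,0],
    [0,0,14,0,0],
  ],
)

```text
time_s: 9.6
eef_pos: [484.2, 60.5, 162.1]
orientation: [[0.266, 0.964, -0.0], [0.964, -0.266, 0.0], [0.0, -0.0, -1.0]]
contact_force: [1.1, -0.4, -0.0]
opening: 87.7
```

Emit:
jog_arm(
  motion=[
    [-0.8,-2.8,0,0,1],
    [-1.5,-5.6,0,0,1],
    [-2.3,-8.4,0,0,1],
    [-3.1,-11.2,0,0,1],
    [-3.8,-14,0,0,1],
  ],
)

```text
time_s: 10.02
eef_pos: [445.9, -80.6, 160.9]
orientation: [[0.266, 0.964, 0.0], [0.964, -0.266, 0.0], [0.0, 0.0, -1.0]]
contact_force: [0.2, 0.0, 0.6]
opening: 58.3
```

```bash
python3 - <<'E'
from h import *
t=snap('top');s=snap('scene')
o=manip.get_obs();print(o['eef_pos'],o['contact_force'],o['opening'])
cv2.imwrite('pics/c5.png',np.hstack([cv2.resize(t['img'][220:364,230:350],(400,480)),cv2.resize(s['img'][150:342,280:440],(400,480))]))
for s0 in (t,s):
  for b,c in blobs(s0,(8,150,100),(20,255,255)): print(b,c,p2w(s0,*c,105).round(1))
  for b,c in blobs(s0,(0,120,80),(6,255,255)): print(b,c)
E
```

```text
[445.69032577 -82.58324293 160.8258606 ] [-0.68658172  0.30884395  0.16378648] 49.381084409073374
[252, 275, 9, 10, 34] [255.9, 279.5] [498.9 119.2 105. ]
[322, 141, 11, 7, 58] [326.7, 144.2]
[393, 179, 25, 27, 290] [402.7, 194.0]
[253, 276, 7, 7, 39] [256.0, 279.4]
[584, 460, 18, 13, 34] [592.5, 466.2]
[312, 171, 24, 23, 299] [323.1, 181.9] [449.1 -81.2 105. ]
[378, 245, 26, 16, 56] [391.4, 253.2] [557.4 126.4 105. ]
[208, 22, 7, 29, 61] [211.4, 35.9]
[394, 239, 10, 7, 47] [398.3, 242.2]
[172, 258, 31, 30, 467] [189.1, 273.5]
[222, 362, 19, 14, 167] [231.0, 368.9]
```

View pics/c5.png

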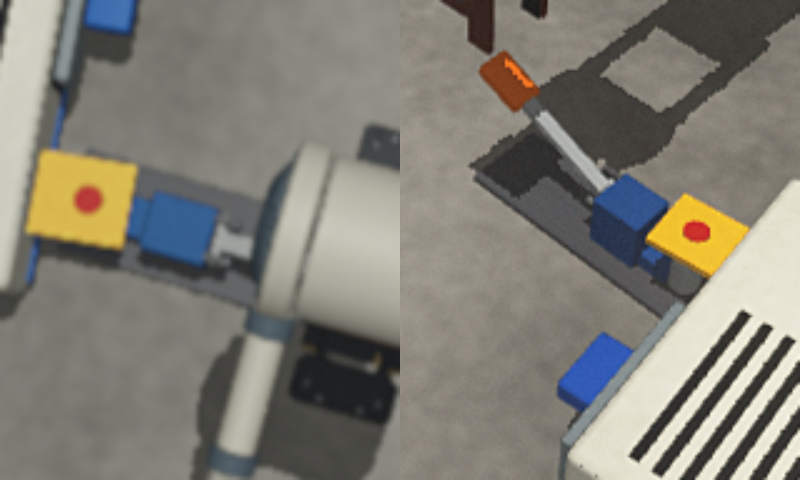

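```bash
python3 - <<'E'
from h import *
t=manip.snapshot('top')
hsv=cv2.cvtColor(t['img'],cv2.COLOR_BGR2HSV)
m=cv2.inRange(hsv,(95,120,50),(125,255,255));m[:270]=0;m[310:]=0;m[:,:274]=0;m[:,300:]=0
w=np.array([p2w(t,u,v,62)[:2] for v,u in np.argwhere(m)],np.float32)
print(cv2.minAreaRect(w),w.mean(0),len(w))
b=w.mean(0);print('saddle',b+65*np.array([.266,.964]))
E
```

```text
((481.6531677246094, 58.048492431640625), (51.54014205932617, 44.05564880371094), 76.95150756835938) [482.01755  57.1098 ] 349
saddle [499.30754761 119.76979843]
```

Emit:
jog_arm(
  motion=[
    [0,0,-1,0,1],
    [0,0,-2,0,1],
    [0,0,-3,0,1],
    [0,0,-4,0,1],
    [0,0,-4.5,0,1],
  ],
)

```text
time_s: 10.58
eef_pos: [445.8, -78.8, 113.2]
orientation: [[0.265, 0.964, -0.003], [0.964, -0.265, 0.001], [0.0, -0.003, -1.0]]
contact_force: [0.3, 0.2, 1.8]
opening: 12.4
```

Emit:
jog_arm(
  motion=[
    [0,-0.1,-0.6,0,1],
    [0,-0.3,-1.4,0,1],
    [-0.1,-0.5,-2.2,0,1],
    [-0.2,-0.7,-3,0,1],
    [-0.2,-0.8,-3.6,0,1],
  ],
)

```text
time_s: 11.0
eef_pos: [445.4, -88.2, 81.7]
orientation: [[0.267, 0.964, 0.003], [0.964, -0.267, -0.001], [0.0, 0.003, -1.0]]
contact_force: [-4.2, 1.4, 16.9]
opening: 0.7
```

Emit:
jog_arm(
  motion=[
    [0,-0.1,-0.5,0,1],
    [0,-0.1,-1,0,1],
    [-0.1,-0.2,-1.5,0,1],
    [-0.1,-0.2,-1.9,0,1],
    [-0.1,-0.2,-1.9,0,1],
  ],
)

```text
time_s: 11.42
eef_pos: [444.5, -91.0, 63.2]
orientation: [[0.267, 0.964, 0.004], [0.964, -0.267, -0.003], [-0.001, 0.004, -1.0]]
contact_force: [-3.3, -1.5, 15.5]
opening: 0.2
```

Emit:
jog_arm(
  motion=[
    [0,0,-0.3,0,1],
    [0,0,-0.6,0,1],
    [0,0,-0.8,0,1],
    [0,0,-0.8,0,1],
    [0,0,-0.8,0,1],
  ],
)

```text
time_s: 11.83
eef_pos: [444.6, -91.3, 58.2]
orientation: [[0.268, 0.964, 0.004], [0.964, -0.267, -0.003], [-0.002, 0.005, -1.0]]
contact_force: [-10.1, -0.3, 27.9]
opening: 0.4
```

```bash
python3 - <<'E'
from h import *
t=snap('top');s=snap('scene')
o=manip.get_obs();print(o['eef_pos'],o['contact_force'])
cv2.imwrite('pics/c6.png',np.hstack([cv2.resize(t['img'][220:364,230:350],(400,480)),cv2.resize(s['img'][150:342,280:440],(400,480))]))
for s0 in (t,s):
  for b,c in blobs(s0,(0,120,80),(6,255,255)): print(c)
hsv=cv2.cvtColor(t['img'],cv2.COLOR_BGR2HSV)
m=cv2.inRange(hsv,(95,120,50),(125,255,255));m[:270]=0;m[310:]=0;m[:,:274]=0;m[:,300:]=0
w=np.array([p2w(t,u,v,62)[:2] for v,u in np.argwhere(m)],np.float32)
print(cv2.minAreaRect(w),w.mean(0),len(w))
E
```

```text
[444.5323986  -91.30301755  58.17597186] [-11.07505556  -0.75694008  27.55748082]
[326.7, 144.2]
[402.7, 194.0]
[253.8, 278.8]
[592.7, 466.3]
[211.4, 35.8]
[401.1, 238.9]
[188.9, 273.5]
[231.0, 368.9]
((481.6531677246094, 58.048492431640625), (51.54014205932617, 44.05564880371094), 76.95150756835938) [481.9626    57.151234] 350
```

View pics/c6.png

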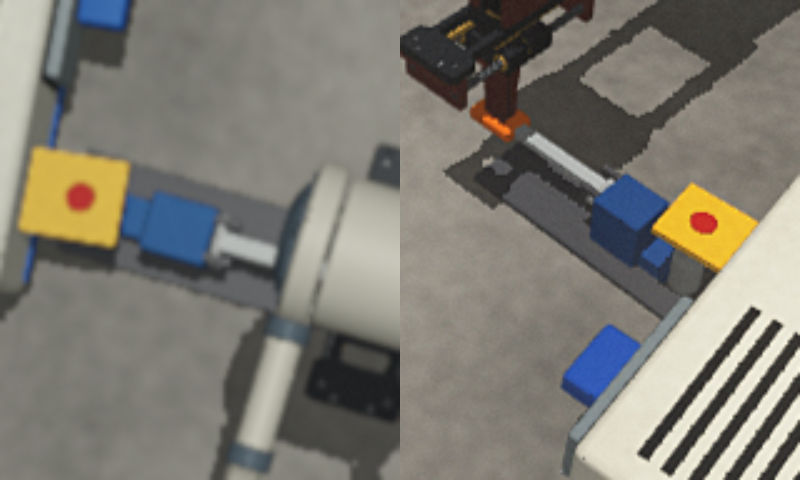

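The handle is at its stop and the tab is raised (mark moved to 253.8,278.8). The jack hasn't moved. Now let the handle up slowly.

Emit:
jog_arm(
  motion=[
    [0,0,1,0,1],
    [0.1,0.2,2,0,1],
    [0.1,0.4,3,0,1],
    [0.2,0.6,4,0,1],
    [0.2,0.8,5,0,1],
  ],
)

```text
time_s: 12.35
eef_pos: [445.9, -81.9, 103.8]
orientation: [[0.267, 0.964, 0.002], [0.964, -0.267, -0.0], [0.0, 0.002, -1.0]]
contact_force: [0.8, 1.0, 0.6]
opening: 0.3
```

Emit:
jog_arm(
  motion=[
    [0,0.3,1,0,1],
    [0,0.3,2,0,1],
    [0,0.3,2,0,1],
    [0,0.3,2,0,1],
    [0,0.3,2,0,1],
  ],
)

```text
time_s: 12.77
eef_pos: [445.1, -78.7, 122.0]
orientation: [[0.267, 0.964, -0.001], [0.964, -0.267, 0.0], [-0.0, -0.001, -1.0]]
contact_force: [-0.2, -1.4, -0.7]
opening: 0.5
```

```bash
python3 - <<'E'
from h import *
t=snap('top');s=snap('scene')
o=manip.get_obs();print(o['time_s'],o['eef_pos'],o['contact_force'])
for s0 in (t,s): print([c for b,c in blobs(s0,(0,120,80),(6,255,255))])
hsv=cv2.cvtColor(t['img'],cv2.COLOR_BGR2HSV)
m=cv2.inRange(hsv,(95,120,50),(125,255,255));m[:270]=0;m[310:]=0;m[:,:274]=0;m[:,300:]=0
w=np.array([p2w(t,u,v,62)[:2] for v,u in np.argwhere(m)],np.float32)
print(cv2.minAreaRect(w),w.mean(0),len(w))
for b,c in blobs(s,(8,150,100),(20,255,255)): print(b,c,p2w(s,*c,105).round(1))
E
```

```text
12.8667 [445.04347931 -78.69939811 121.84480853] [-0.062311    0.30451886  0.6484618 ]
[[326.7, 144.2], [402.7, 194.0], [256.0, 279.4], [592.5, 466.2]]
[[211.6, 36.4], [398.2, 242.2], [189.0, 273.5], [231.0, 368.9]]
((481.6531677246094, 58.048492431640625), (51.54014205932617, 44.05564880371094), 76.95150756835938) [482.01755  57.1098 ] 349
[312, 173, 24, 21, 243] [323.3, 183.6] [453.5 -78.3 105. ]
[378, 245, 26, 16, 55] [391.2, 253.2] [557.6 126.  105. ]
```

The mark is back at its rest pixel, the handle is up and the jack is unmoved. Second press, then hold.

Emit:
jog_arm(
  motion=[
    [0,0,-1,0,1],
    [0,-0.2,-2,0,1],
    [0,-0.4,-3,0,1],
    [0,-0.7,-4,0,1],
    [0,-1,-5,0,1],
  ],
)

```text
time_s: 13.28
eef_pos: [444.6, -87.5, 73.2]
orientation: [[0.266, 0.964, -0.002], [0.964, -0.266, 0.003], [0.003, -0.003, -1.0]]
contact_force: [-9.1, 10.4, 16.4]
opening: 0.4
```

Emit:
jog_arm(
  motion=[
    [0,-0.1,-0.6,0,1],
    [0,-0.2,-1.1,0,1],
    [0,-0.2,-1.5,0,1],
    [0,-0.2,-1.6,0,1],
    [0,-0.2,-1.6,0,1],
  ],
)

```text
time_s: 13.7
eef_pos: [444.2, -89.0, 58.6]
orientation: [[0.266, 0.964, -0.003], [0.964, -0.266, 0.004], [0.003, -0.004, -1.0]]
contact_force: [-12.6, 9.1, 22.4]
opening: 0.3
```

Emit:
jog_arm(
  motion=[
    [0,0,0,0,1],
    [0,0,0,0,1],
    [0,0,0,0,1],
    [0,0,0,0,1],
    [0,0,0,0,1],
  ],
)

```text
time_s: 14.12
eef_pos: [444.2, -89.0, 58.6]
orientation: [[0.266, 0.964, -0.003], [0.964, -0.266, 0.004], [0.003, -0.004, -1.0]]
contact_force: [-12.8, 9.7, 21.9]
opening: 0.4
```

```bash
python3 - <<'E'
from h import *
t=snap('top');s=snap('scene')
o=manip.get_obs();print(o['time_s'],o['eef_pos'],o['contact_force'])
cv2.imwrite('pics/c7.png',np.hstack([cv2.resize(t['img'][180:360,220:370],(400,480)),cv2.resize(s['img'][150:342,280:440],(400,480))]))
for s0 in (t,s): print([c for b,c in blobs(s0,(0,120,80),(6,255,255))])
hsv=cv2.cvtColor(t['img'],cv2.COLOR_BGR2HSV)
m=cv2.inRange(hsv,(95,120,50),(125,255,255));m[:270]=0;m[310:]=0;m[:,:274]=0;m[:,300:]=0
w=np.array([p2w(t,u,v,62)[:2] for v,u in np.argwhere(m)],np.float32)
print(cv2.minAreaRect(w),w.mean(0),len(w))
E
```

```text
14.2167 [444.22721113 -88.95665414  58.65335711] [-12.90934081   8.38427438  22.40478347]
[[326.7, 144.2], [402.7, 194.0], [253.8, 278.9], [592.7, 466.3]]
[[211.5, 36.4], [400.8, 238.6], [189.0, 273.4], [231.0, 368.9]]
((481.6539306640625, 58.045780181884766), (51.569034576416016, 44.02734375), 76.9037094116211) [482.08594  57.11721] 348
```

View pics/c7.png

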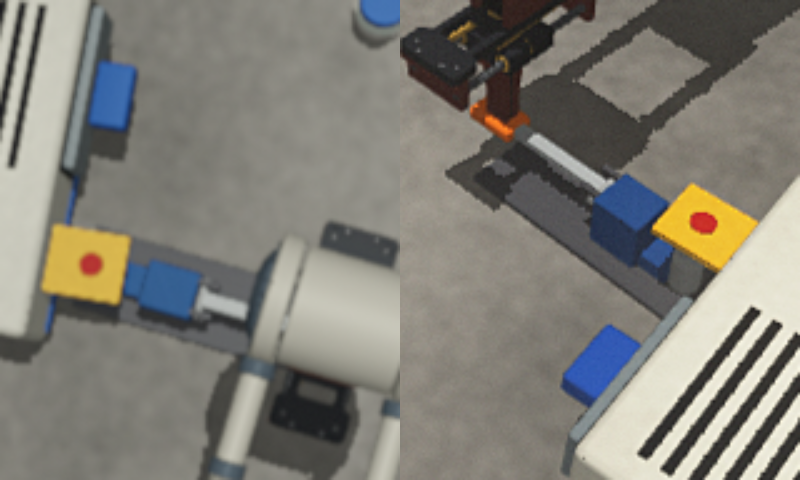

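Same raised state as the first pump, held and steady; the drawer is still flush.

```bash
python3 -c "
from workcell import manip
print(manip.sign_off())"
```

```text
the job is handed in; nothing more can be done
None
```

The job is handed in at about 14.2 s of the 72 s allowed, with the handle held down and the jack holding the front up. `sign_off` gave no verdict, so these are my own last checks:

- **Drawer:** I pushed it against its stop (about 13 N). The pictures show its front flush with the extractor's face, including with the front raised.
- **Jack position:** I slid it under the tab by its block. Before the first pump the top camera put the saddle about 3 mm from the mark, and the arm pose put it about 1 mm off. The block measured the same before, between and during both pumps.
- **First pump:** The handle went to its stop and the front rose. When released, the handle came back up and the mark returned to its rest position.
- **Final hold:** The fingers press the grip with about 22 N down at 58.6 mm, against 59 mm for fully down. The mark is in the same raised position as in the first pump, and the arm's pose and push held steady. There is also a sideways push of about 15 N on the grip, but it did not move the jack.
- **Other objects:** The rim did not move in the pictures. I did not measure the jar and model again, but the arm kept clear of them.

I had no direct reading of the tilt angle or the load on the saddle; I judged both from the pictures and the wrist force.

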